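Clear the reject and load the good sample tube into the one clear hole of a jammed feeder

ROBOT

A 7-joint arm with a two-finger parallel gripper is mounted at the origin on the work surface. World frame = base frame: x ahead of the robot, y to its left, z up, the work surface at z = 0. Lengths are in m, angles in rad, forces in N, time in s.
With the tool pointing down it reaches from about 0.425 to 0.825 m from the base axis. Payload 3.6 kg.
Tool frame: the origin (TCP) lies midway between the tips of the shut fingers; the grasp point (between the pads) lies 19 mm behind it; z points along the fingers, y is the line along which they close (so a half turn about z gives the same grasp; the last joint's range is limited). The gripper opens to 93 mm and grips with 3 to 60 N. Pads are 15 mm wide; open, the fingers measure 128 mm over their backs; the gripper's body (75 mm by 188 mm) begins 65 mm behind the grasp point.
Start: joints at [1.133, 0.615, -0.013, 1.423, 0.008, 1.103, -0.04], TCP at [0.26, -0.596, 0.219] pointing down, gripper open.
Joint ranges: [-3.12, 3.12], [-0.3, 2.06], [-1.34, 1.32], [0.26, 2.42], [-1.36, 4.5], [0.01, 1.98], [-2.84, 2.84]. Speed limits (rad/s): [2.79, 2.79, 3.14, 3.14, 3.14, 3.14, 3.14].

INTERFACE

Orientations are given as a unit quaternion [w, x, y, z].
In Python, from station import status, imaging, manip gives the robot as it stands.
- The arm moves only by the tool send_rows, never from a script. Its argument "steps" is a list of rows, each an object of numbers: "dx", "dy", "dz": the shift along the tool's x, y, z scaled (see below); "ax", "ay", "az": the turn, a rotation vector about the tool's x, y, z scaled (see below); "hand": the opening, from -1 (shut) to 1 (fully open). A call has 1 to 20 rows; each row is the pose to reach, as a shift and turn from the pose commanded when the call began, along the tool's axes at that moment; what a row does not reach only later rows make up. The controller multiplies each number of a shift by 400 mm and each number of a turn by 90 degrees. A row lasts 1/12 s, in which the tool goes at most 41.7 mm and 7.16 degrees, less where a joint would pass 70% of its speed; a pose out of reach is approached as far as the arm can. A call with a number of a shift or a turn outside -1 to 1 is refused whole. A call with a gripper value outside its range is refused whole. The fingers move at their own pace and stop on an object; "newtons" is the grip in N (left out, the last holds). Time passes only in rows, so rows that repeat a pose let the fingers close. It gives the time, the measured TCP pose, the force, the opening and the grip force at its end, in the units of the state.
- status.read_state(): the state, without advancing time (a new reading comes with each control period).
- imaging.grab_frame(name): name is "side" or "top" or "wrist"; returns the picture (420x560x3 uint8, blue, green, red); there is no depth.
- imaging.calibration(name): a dict with "vertical_fov" (degrees; the focal length in pixels is half the picture's height over the tangent of half this angle, whatever the lens; pixels are square), "cx", "cy" (the principal point, pixels), "R" (3x3) and "t" (3): a world point X has camera coordinates R X + t. Camera axes: x right, y down, z forward; pixel columns grow to the right and rows downward; lengths in m; the calibration is good to about 2 mm. A picture is of the moment at which its call begins: read the wrist's pose just before it. calibration takes no time and is no camera call; for the wrist camera it gives the pose at the moment of the call.
- manip.sign_off(): hands the job in; it is judged then, once.
The state is a dict: "time": time; "q": joint angles; "qd": joint speeds; "tau": joint torques, N m; "ee_pos": TCP position; "eef_rot": TCP orientation; "wrist_force": force on the tool from outside, world axes, zero at the start; "ft_torque": the same for the moment, N m; "finger_gap": finger opening in m; "finger_force": force on a finger pad.
Only numpy, scipy, OpenCV 4.12 (cv2) and the standard library are available. Lean on these libraries where they do the work, as an engineer would, in place of code of your own. Each camera call takes 0.05 s, during which the arm holds its last target. There are 200 camera calls.

TASK

Take the red reject tube out of the wooden holder and leave it lying in the red bin. Take the yellow tube out of the holder and put it, foot first, fully home in the leaning grey feeder: two of its empty holes are jammed deep down by broken stubs, so feel for the clear one. Leave the green tubes and everything else on the table where they are.

Things in the scene. Friction and masses are not known exactly. Their poses are not given: they have to be found in the camera images.
- yellow_tube: the good sample tube: yellow round tube with a brown cap, 16 mm diameter, 130 mm long, 40 g. Origin at the centre of its foot, z along the tube towards its cap. Starts upright in the wooden holder
- yellow_tube_top (a point): centre of the yellow tube's cap end, 130 mm from its foot
- red_tube: the reject sample tube: red with a black cap, 16 mm diameter, 130 mm long, 40 g; origin at the centre of its foot, z towards the cap. Starts upright in the wooden holder
- red_tube_top (a point): centre of the red tube's cap end, 130 mm from its foot
- holder: fixed wooden holder block, 70 x 160 x 55 mm (x, y, z) with three upright holes 18.5 mm wide and 45 mm deep, 45 mm apart in a row along its y, the middle one at its centre. Origin at the centre of its underside. Tubes in it stand 85 mm out of it
- bin: fixed red open reject bin, 220 x 170 x 70 mm outside (x, y, z), walls and floor 4 mm. Origin at the centre of its underside
- feeder: fixed feeder rack: grey block 64 x 190 x 75 mm on a base plate 150 x 210 mm, leaning 24 degrees so that its four holes face up and towards its -x (the robot's side); holes in a row along y, 45 mm apart. Origin under its centre on the table. One hole holds a green tube; of the others two are jammed deep down by stubs not seen from outside, one is clear
- feeder_hole0 (a point): centre of the mouth of the feeder's hole 0 (0 is at its -y end); z points out of the hole along its axis (24 degrees from vertical), y along the row. Hole 18.5 mm wide, 62 mm deep when clear, so a 130 mm tube fully home stands 68 mm out of it; in a jammed hole the tube stops after 40 mm and stands 90 mm out
- feeder_hole1 (a point): centre of the mouth of the feeder's hole 1 (0 is at its -y end); z points out of the hole along its axis (24 degrees from vertical), y along the row. Hole 18.5 mm wide, 62 mm deep when clear, so a 130 mm tube fully home stands 68 mm out of it; in a jammed hole the tube stops after 40 mm and stands 90 mm out
- feeder_hole2 (a point): centre of the mouth of the feeder's hole 2 (0 is at its -y end); z points out of the hole along its axis (24 degrees from vertical), y along the row. Hole 18.5 mm wide, 62 mm deep when clear, so a 130 mm tube fully home stands 68 mm out of it; in a jammed hole the tube stops after 40 mm and stands 90 mm out
- feeder_hole3 (a point): centre of the mouth of the feeder's hole 3 (0 is at its -y end); z points out of the hole along its axis (24 degrees from vertical), y along the row. Hole 18.5 mm wide, 62 mm deep when clear, so a 130 mm tube fully home stands 68 mm out of it; in a jammed hole the tube stops after 40 mm and stands 90 mm out
- green_tube_a: a green tube with a black cap, 16 x 130 mm, in the third hole of the holder; stays there. Origin at its foot, z towards the cap
- green_tube_b: a green tube with a black cap, 16 x 130 mm, fully home in one of the feeder's holes; stays there. Origin at its foot, z towards the cap
- pencil_pot: white pot of 36 mm radius with coloured pencils, 165 mm tall, bystander; origin at the centre of its underside
- tape_roll: clear roll of tape lying flat, 80 mm across, 20 mm high, bystander; origin at the centre of its underside
- sharpener: brass pencil sharpener, 25 x 16 x 13 mm, bystander; origin at the centre of its underside
- eraser: white eraser, 50 x 22 x 12 mm, bystander; origin at the centre of its underside
- caliper: steel caliper lying flat, 200 x 65 x 15 mm, bystander; origin under its beam's middle

How it is judged:
By the outcome, as a careful person would: the job done as asked, in the order asked, and still so for the second after the job is handed in, with the robot touching nothing.
It also fails if it takes over 72 s, if anything falls off the work surface, if the arm or the gripper's body presses on something with over 40 N, if the wrist force passes 120 N, or if a joint passes its speed limit or range.

## Working session

There is one attempt and no reset: what is moved stays moved. The work goes in short steps, Python scripts to look and compute and a tool call to move; the robot and the scene stay as the last step left them, time stands still between calls to the robot, and variables do not carry over. Pictures are saved under pics/ and viewed, at most 13 in all, crops included, and the job is handed in when it is done.

Besides the shell and the picture viewer there is one more tool, called as name([rows], argument=value, ...), one row to a line, values as JSON. send_rows: Moves the arm, as the interface text tells. Shifts and turns lie within -1 to 1; 1 stands for 400 mm of shift or 90 degrees of turn. Its arguments: {"type":"object","properties":{"steps":{"type":"array"},"newtons":{"type":"number"}},"required":["steps"]}

```bash
mkdir -p pics; ls; cat > h.py <<'E'
import numpy as np, cv2
from station import status, imaging, manip
from scipy.spatial.transform import Rotation as Ro
def cal(n):
    c=imaging.calibration(n); f=210/np.tan(np.radians(c["vertical_fov"])/2)
    return f,c["cx"],c["cy"],np.array(c["R"]),np.array(c["t"]),c
def ray(c,u,v):
    f,cx,cy,R,t,_=c; d=R.T@np.array([(u-cx)/f,(v-cy)/f,1]); return -R.T@t,d/np.linalg.norm(d)
def onz(c,u,v,z):
    o,d=ray(c,u,v); return o+d*(z-o[2])/d[2]
def proj(c,X):
    f,cx,cy,R,t,_=c; p=R@np.array(X)+t; return np.array([f*p[0]/p[2]+cx,f*p[1]/p[2]+cy])
def tri(c1,p1,c2,p2):
    (a,d),(b,e)=ray(c1,*p1),ray(c2,*p2)
    s=np.linalg.lstsq(np.c_[d,-e],b-a,rcond=None)[0]; P,Q=a+d*s[0],b+e*s[1]
    return (P+Q)/2,np.linalg.norm(P-Q)
def pose():
    s=status.read_state(); q=s["eef_rot"]; return np.array(s["ee_pos"]),Ro.from_quat([q[1],q[2],q[3],q[0]]),s
def goto(p,R):
    """row numbers for a target from the current measured pose"""
    p0,R0,_=pose(); return np.round(R0.inv().apply(np.array(p)-p0)/.4,4),np.round((R0.inv()*R).as_rotvec()/(np.pi/2),4)
E
python3 - <<'E'
from h import *
print(status.read_state())
ims=[]
for n in("side","top"):
    im=imaging.grab_frame(n); cv2.imwrite(f"pics/{n}0.png",im); print(n,imaging.calibration(n))
E
```

```text
pics
{'time': 0.0, 'q': array([ 1.1325123 ,  0.6159337 , -0.01257762,  1.42487726,  0.00808729,
        1.10338435, -0.0404209 ]), 'qd': array([-0.00032662,  0.00019882,  0.00068002, -0.00022395,  0.00042321,
       -0.00132496,  0.00123849]), 'tau': array([-7.04237573e-04, -4.58941627e+01,  2.09004586e-01, -1.65742958e+01,
       -6.10492565e-02,  2.03920493e-02,  2.07973872e-04]), 'ee_pos': array([ 0.25983847, -0.59495236,  0.21747905]), 'eef_rot': array([-1.24425741e-03,  9.78877389e-01,  2.04444196e-01, -2.84095487e-04]), 'wrist_force': array([ 0.68765279, -0.98654287,  0.38367484]), 'ft_torque': array([-0.01706555,  0.02594912,  0.03066753]), 'finger_force': 0.0, 'finger_gap': 0.09290021285586193}
side {'vertical_fov': 53.347968972100794, 'cx': 272.965461846063, 'cy': 217.4833737759233, 'R': array([[ 0.93511703, -0.35410244, -0.01294583],
       [-0.27469449, -0.70136903, -0.65774191],
       [ 0.22382821,  0.61862181, -0.75313211]]), 't': array([-0.53115803,  0.21386551,  0.90181108])}
top {'vertical_fov': 56.53951558752836, 'cx': 277.15477924084496, 'cy': 207.38064172277666, 'R': array([[-0.02925163, -0.99955095, -0.00649901],
       [-0.98347415,  0.0299421 , -0.17855549],
       [ 0.1786699 ,  0.00116857, -0.98390838]]), 't': array([0.01523177, 0.58660932, 1.00450654])}
```

View pics/side0.png

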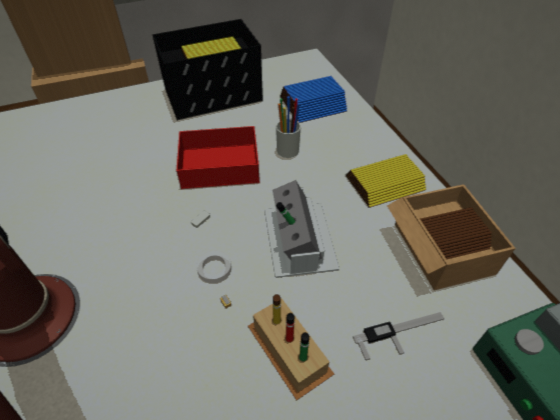

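View pics/top0.png

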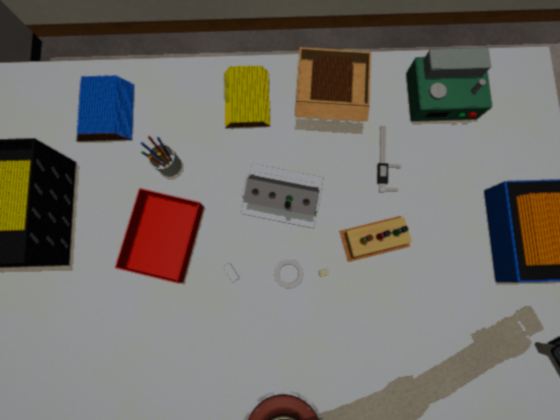

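Side view: the holder tubes are yellow (277,298), red (290,325) and green (304,345). The feeder is near (295,225), the bin near (218,157) and the pencil pot near (288,140). In the top view the feeder holes are about (305,201), green (290,200), (272,195) and (255,192), so green is in hole 1. The bin is at (160,236).

```bash
python3 - <<'E'
from h import *
T=cal("top");S=cal("side");im=cv2.imread("pics/top0.png"); hsv=cv2.cvtColor(im,cv2.COLOR_BGR2HSV)
# bin
m=((hsv[...,0]<8)|(hsv[...,0]>172))&(hsv[...,1]>150)&(hsv[...,2]>60); m=m.astype(np.uint8)
m[:, 230:]=0
c=max(cv2.findContours(m,0,1)[0],key=cv2.contourArea); r=cv2.minAreaRect(c); 
bp=np.array([onz(T,*p,.07)[:2] for p in cv2.boxPoints(r)]);print("bin rim",bp.round(3).tolist(),bp.mean(0))
def caps(n,c):
    I=cv2.imread(f"pics/{n}0.png")
for name,pt,ps in [("yel",(363,240),(277,298)),("red",(380,237),(290,318)),("grnA",(399,231),(304,339)),("holder",(375,238),(288,340))]:
    print(name,onz(T,*pt,.14).round(3),tri(T,pt,S,ps))
for p in [(305,201),(290,200),(272,195),(255,192)]: print("hole",onz(T,*p,.08).round(3))
print("pot",onz(T,166,160,.1),"tape",onz(T,289,274,.01),"eraser",onz(T,231,272,.01),"sharp",onz(T,324,272,.01))
# wrist
p,R,s=pose(); W=cal("wrist"); print(W[0]); Rw=W[3]; print("cam pos in tool",R.inv().apply(-Rw.T@W[4]-p),"cam axes in tool\n",(R.inv().as_matrix()@Rw.T).round(3))
for n,b in(("top",(225,150,425,275)),("side",(240,165,340,400))):
    I=cv2.imread(f"pics/{n}0.png")[b[1]:b[3],b[0]:b[2]]
    k=4 if n=="top" else 2.5
    cv2.imwrite(f"pics/{n}0c.png",cv2.convertScaleAbs(cv2.resize(I,None,fx=k,fy=k,interpolation=cv2.INTER_CUBIC),alpha=1.5))
E
```

```text
bin rim [[0.439, 0.422], [0.655, 0.371], [0.602, 0.203], [0.39, 0.26]] [0.52158117 0.31405616]
yel [ 0.484 -0.209  0.14 ] (array([ 0.49093268, -0.2154193 ,  0.11626723]), np.float64(0.010195797114654384))
red [ 0.49  -0.251  0.14 ] (array([ 0.49847567, -0.26006584,  0.11089049]), np.float64(0.011794822975034683))
grnA [ 0.503 -0.299  0.14 ] (array([ 0.50889229, -0.30794639,  0.11267947]), np.float64(0.005522210715146852))
holder [ 0.488 -0.239  0.14 ] (array([ 0.49870867, -0.26571345,  0.03239978]), np.float64(0.0016538112788035673))
hole [ 0.597 -0.076  0.08 ]
hole [ 0.601 -0.037  0.08 ]
hole [0.616 0.01  0.08 ]
hole [0.625 0.055 0.08 ]
pot [0.71466646 0.28816732 0.1       ] tape [ 0.40856652 -0.02918205  0.01      ] eraser [0.41862096 0.12939958 0.01      ] sharp [ 0.41114939 -0.12503154  0.01      ]
290.72206311906564
cam pos in tool [ 0.07261048 -0.0012589  -0.16647273] cam axes in tool
 [[-0.001 -0.966 -0.26 ]
 [ 1.    -0.001  0.   ]
 [-0.001 -0.26   0.966]]
```

View pics/top0c.png

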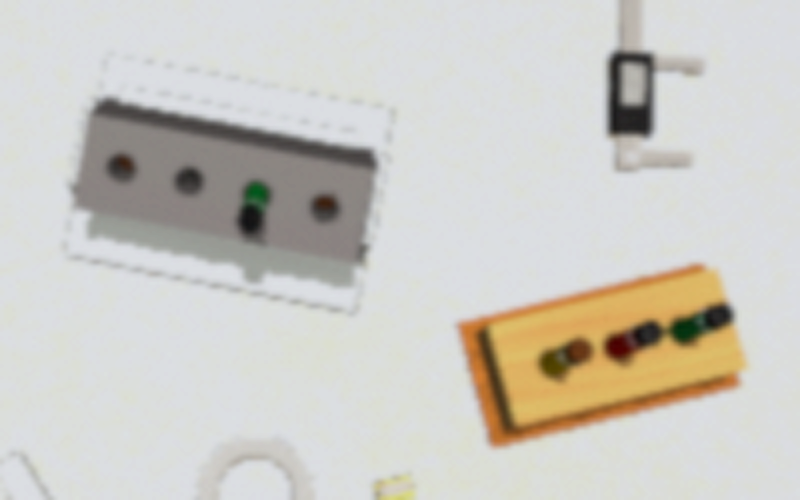

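Crop: the hole mouths are at (122,166), (189,181), green (257,195) and (325,207). In the holder, yellow is on the +y side, then red, then green. Next I'll take a wrist view over the holder.

```bash
cat >> h.py <<'E'
def rot(yaw,lean=0,about="x"):
    """tool down, tool x at world yaw (deg), then leaned about a tool axis"""
    y=np.radians(yaw); x=np.array([np.cos(y),np.sin(y),0]); z=np.array([0,0,-1.]); 
    return Ro.from_matrix(np.c_[x,np.cross(z,x),z])*Ro.from_euler(about,lean,degrees=True)
E
python3 -c "
from h import *
print(goto([.497,-.255,.26],rot(102)))"
```

```text
(array([ 0.8835, -0.5419, -0.1048]), array([-0.0013, -0.001 , -0.8711]))
```

send_rows([
  {"dx":0.8835,"dy":-0.542,"dz":-0.105,"az":-0.871,"hand":1},
  {"dx":0.8835,"dy":-0.542,"dz":-0.105,"az":-0.871,"hand":1},
  {"dx":0.8835,"dy":-0.542,"dz":-0.105,"az":-0.871,"hand":1},
  {"dx":0.8835,"dy":-0.542,"dz":-0.105,"az":-0.871,"hand":1},
  {"dx":0.8835,"dy":-0.542,"dz":-0.105,"az":-0.871,"hand":1},
  {"dx":0.8835,"dy":-0.542,"dz":-0.105,"az":-0.871,"hand":1},
  {"dx":0.8835,"dy":-0.542,"dz":-0.105,"az":-0.871,"hand":1},
  {"dx":0.8835,"dy":-0.542,"dz":-0.105,"az":-0.871,"hand":1},
  {"dx":0.8835,"dy":-0.542,"dz":-0.105,"az":-0.871,"hand":1},
  {"dx":0.8835,"dy":-0.542,"dz":-0.105,"az":-0.871,"hand":1},
  {"dx":0.8835,"dy":-0.542,"dz":-0.105,"az":-0.871,"hand":1},
  {"dx":0.8835,"dy":-0.542,"dz":-0.105,"az":-0.871,"hand":1},
  {"dx":0.8835,"dy":-0.542,"dz":-0.105,"az":-0.871,"hand":1},
  {"dx":0.8835,"dy":-0.542,"dz":-0.105,"az":-0.871,"hand":1},
])

```text
$.steps[0]: bad value
```

```bash
python3 - <<'E'
from h import *
p,R,s=pose(); print(p,R.as_matrix().round(3),s["q"].round(2),s["time"])
W=cal("wrist"); im=imaging.grab_frame("wrist"); cv2.imwrite("pics/w1.png",im); np.save("w1.npy",np.array([0])); 
import pickle; pickle.dump(W[:5],open("w1.pkl","wb"))
for z,n,q in((.14,"y",(.484,-.209)),(.14,"r",(.493,-.255)),(.14,"g",(.503,-.299))): print(n,proj(W,[*q,z]).round())
E
```

```text
[ 0.2598969  -0.59501214  0.21759601] [[ 0.916  0.4   -0.001]
 [ 0.4   -0.916  0.002]
 [-0.    -0.002 -1.   ]] [ 1.13  0.62 -0.01  1.42  0.01  1.1  -0.04] 0.1
y [-193. -400.]
r [-104. -373.]
g [ -22. -351.]
```

View pics/w1.png

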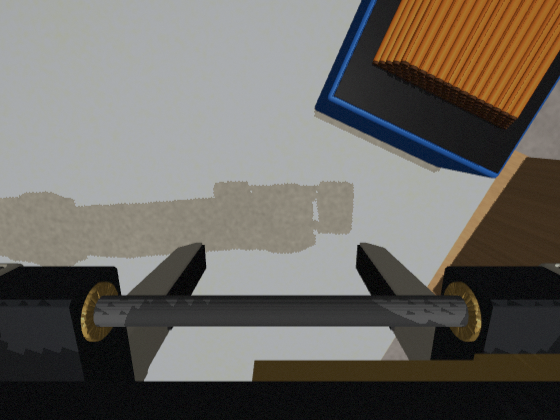

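The picture shows only the gripper and empty table, since the move was refused: every key has to be given. Image up is tool +x, so I'll shift the view back.

```bash
python3 -c "
from h import *
print(goto([.515,-.33,.28],rot(102)))"
```

```text
(array([ 0.8497, -0.3523, -0.1549]), array([-1.100e-03, -8.000e-04, -8.711e-01]))
```

send_rows([
  {"dx":0.85,"dy":-0.352,"dz":-0.155,"ax":0,"ay":0,"az":-0.871,"hand":1},
  {"dx":0.85,"dy":-0.352,"dz":-0.155,"ax":0,"ay":0,"az":-0.871,"hand":1},
  {"dx":0.85,"dy":-0.352,"dz":-0.155,"ax":0,"ay":0,"az":-0.871,"hand":1},
  {"dx":0.85,"dy":-0.352,"dz":-0.155,"ax":0,"ay":0,"az":-0.871,"hand":1},
  {"dx":0.85,"dy":-0.352,"dz":-0.155,"ax":0,"ay":0,"az":-0.871,"hand":1},
  {"dx":0.85,"dy":-0.352,"dz":-0.155,"ax":0,"ay":0,"az":-0.871,"hand":1},
  {"dx":0.85,"dy":-0.352,"dz":-0.155,"ax":0,"ay":0,"az":-0.871,"hand":1},
  {"dx":0.85,"dy":-0.352,"dz":-0.155,"ax":0,"ay":0,"az":-0.871,"hand":1},
  {"dx":0.85,"dy":-0.352,"dz":-0.155,"ax":0,"ay":0,"az":-0.871,"hand":1},
  {"dx":0.85,"dy":-0.352,"dz":-0.155,"ax":0,"ay":0,"az":-0.871,"hand":1},
  {"dx":0.85,"dy":-0.352,"dz":-0.155,"ax":0,"ay":0,"az":-0.871,"hand":1},
  {"dx":0.85,"dy":-0.352,"dz":-0.155,"ax":0,"ay":0,"az":-0.871,"hand":1},
  {"dx":0.85,"dy":-0.352,"dz":-0.155,"ax":0,"ay":0,"az":-0.871,"hand":1},
  {"dx":0.85,"dy":-0.352,"dz":-0.155,"ax":0,"ay":0,"az":-0.871,"hand":1},
])

```text
time: 1.32
ee_pos: [0.5147, -0.3311, 0.2803]
eef_rot: [-0.0, 0.631, 0.776, -0.0]
wrist_force: [-0.5, 0.0, 0.2]
finger_gap: 0.093
finger_force: 0.0
```

```bash
python3 - <<'E'
from h import *
p,R,s=pose(); print(p,R.as_matrix().round(3),s["q"].round(2),s["time"])
W=cal("wrist"); im=imaging.grab_frame("wrist"); cv2.imwrite("pics/w2.png",im)
import pickle; pickle.dump(W[:5]+(0,),open("w2.pkl","wb"))
for z,n,q in((.14,"y",(.484,-.209)),(.14,"r",(.493,-.255)),(.14,"g",(.503,-.299))): print(n,proj(W,[*q,z]).round())
E
```

```text
[ 0.51474082 -0.33113683  0.28027543] [[-0.204  0.979 -0.001]
 [ 0.979  0.204  0.   ]
 [ 0.    -0.001 -1.   ]] [ 0.77  0.53 -0.4   1.44  0.21  1.22  0.55] 1.3167
y [275.  79.]
r [274. 129.]
g [276. 174.]
```

View pics/w2.png

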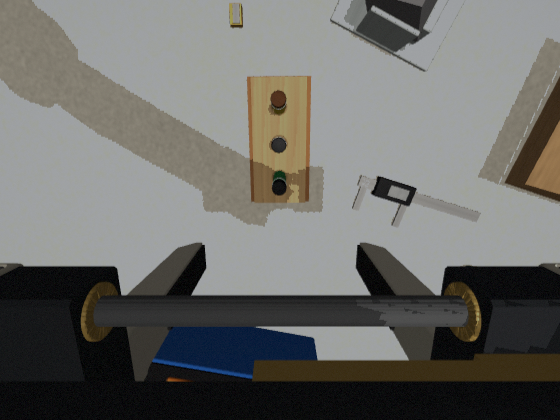

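Wrist view: the brown cap is at (279,98), the red tube's cap at (279,145) and the green tube's cap at (279,187). The holder spans columns 248-310 and rows 76-202, square with the tool. I'll refine the centres with circle fits.

```bash
python3 - <<'E'
from h import *
import pickle
W=pickle.load(open("w2.pkl","rb")); im=cv2.imread("pics/w2.png"); g=cv2.cvtColor(im,cv2.COLOR_BGR2GRAY)
for n,(u,v) in(("y",(279,98)),("r",(279,145)),("g",(279,187))):
    a=g[v-16:v+17,u-16:u+17]; m=((a<75)).astype(np.uint8)
    hs=cv2.cvtColor(im[v-16:v+17,u-16:u+17],cv2.COLOR_BGR2HSV)
    if n=="y": m=((hs[...,0]<14)&(hs[...,2]<130)).astype(np.uint8)
    if n=="g": m&=(hs[...,1]<110)
    c=max(cv2.findContours(m,0,1)[0],key=cv2.contourArea); (x,y),r=cv2.minEnclosingCircle(c); M=cv2.moments(c)
    x2,y2=M["m10"]/M["m00"],M["m01"]/M["m00"]
    print(n,(x+u-16,y+v-16),r,(x2+u-16,y2+v-16),onz(W,x2+u-16,y2+v-16,.14).round(4), 'expect r',8/(.28+.166-.14)*290*.97)
w=(im[...,2].astype(int)-im[...,0]>50)&(im[...,2]>140); w[:, :240]=0;w[:,320:]=0;w[215:]=0
pts=cv2.boxPoints(cv2.minAreaRect(np.argwhere(w)[:,::-1].astype(np.float32))); print(pts)
q=np.array([onz(W,*p,.055)[:2] for p in pts]); print(q.round(4).tolist(),q.mean(0))
E
```

```text
y (278.05555534362793, 98.5) 7.7766876220703125 (278.03846153846155, 98.52071005917159) [ 0.4908 -0.2259  0.14  ] expect r 7354.24836601307
r (278.1521739959717, 144.30434799194336) 7.878697872161865 (278.0639412997904, 144.85429769392033) [ 0.4997 -0.2696  0.14  ] expect r 7354.24836601307
g (279.0, 185.5) 8.732224464416504 (279.05693581780537, 186.36438923395445) [ 0.5094 -0.3116  0.14  ] expect r 7354.24836601307
[[238.50475     4.1124268]
 [304.22342    -0.8288269]
 [319.35297   200.39452  ]
 [253.63431   205.33577  ]]
[[0.4222, -0.1249], [0.4963, -0.1044], [0.5704, -0.334], [0.4828, -0.3593]] [ 0.49294471 -0.23064536]
```

```bash
python3 -c "
from h import *
print(goto([.4998,-.2697,.20],rot(101.7)),goto([.4998,-.2697,.089],rot(101.7)),goto([.4998,-.2697,.25],rot(101.7)))"
```

```text
(array([ 0.1579, -0.0052,  0.201 ]), array([-0.0004, -0.0002,  0.001 ])) (array([ 0.1579, -0.005 ,  0.4785]), array([-0.0004, -0.0002,  0.001 ])) (array([ 0.158 , -0.0052,  0.076 ]), array([-0.0004, -0.0002,  0.001 ]))
```

send_rows([
  {"dx":0.08,"dy":-0.005,"dz":0.05,"ax":0,"ay":0,"az":0,"hand":1},
  {"dx":0.158,"dy":-0.005,"dz":0.1,"ax":0,"ay":0,"az":0,"hand":1},
  {"dx":0.158,"dy":-0.005,"dz":0.2,"ax":0,"ay":0,"az":0,"hand":1},
  {"dx":0.158,"dy":-0.005,"dz":0.28,"ax":0,"ay":0,"az":0,"hand":0.6},
  {"dx":0.158,"dy":-0.005,"dz":0.36,"ax":0,"ay":0,"az":0,"hand":0.5},
  {"dx":0.158,"dy":-0.005,"dz":0.44,"ax":0,"ay":0,"az":0,"hand":0.3},
  {"dx":0.158,"dy":-0.005,"dz":0.478,"ax":0,"ay":0,"az":0,"hand":0},
  {"dx":0.158,"dy":-0.005,"dz":0.478,"ax":0,"ay":0,"az":0,"hand":-0.3},
  {"dx":0.158,"dy":-0.005,"dz":0.478,"ax":0,"ay":0,"az":0,"hand":-1},
  {"dx":0.158,"dy":-0.005,"dz":0.478,"ax":0,"ay":0,"az":0,"hand":-1},
  {"dx":0.158,"dy":-0.005,"dz":0.478,"ax":0,"ay":0,"az":0,"hand":-1},
  {"dx":0.158,"dy":-0.005,"dz":0.478,"ax":0,"ay":0,"az":0,"hand":-1},
], newtons=20)

```text
time: 2.37
ee_pos: [0.5013, -0.2696, 0.0911]
eef_rot: [0.002, 0.63, 0.777, 0.0]
wrist_force: [-0.6, -0.0, -0.4]
finger_gap: 0.0372
finger_force: 0.0
```

```bash
python3 -c "
from h import *
p,R,s=pose();print(p,s['finger_gap'],s['finger_force'],s['wrist_force'],s['time'])
print(goto([.4998,-.2697,.25],rot(101.7)))"
```

```text
[ 0.50130982 -0.26963547  0.09111536] 0.03718008079629 0.0 [-0.55844949 -0.02328069 -0.44724595] 2.3667
(array([-2.000e-04, -2.700e-03, -3.972e-01]), array([0.0017, 0.0013, 0.0028]))
```

send_rows([
  {"dx":0,"dy":0,"dz":0,"ax":0,"ay":0,"az":0,"hand":-1},
  {"dx":0,"dy":0,"dz":0,"ax":0,"ay":0,"az":0,"hand":-1},
  {"dx":0,"dy":0,"dz":0,"ax":0,"ay":0,"az":0,"hand":-1},
  {"dx":0,"dy":0,"dz":0,"ax":0,"ay":0,"az":0,"hand":-1},
  {"dx":0,"dy":0,"dz":0,"ax":0,"ay":0,"az":0,"hand":-1},
  {"dx":0,"dy":0,"dz":0,"ax":0,"ay":0,"az":0,"hand":-1},
  {"dx":0,"dy":0,"dz":0,"ax":0,"ay":0,"az":0,"hand":-1},
])

```text
time: 2.95
ee_pos: [0.5005, -0.2692, 0.0898]
eef_rot: [0.0, 0.629, 0.777, 0.0]
wrist_force: [-1.1, -0.3, 3.2]
finger_gap: 0.0158
finger_force: 20.0
```

```bash
python3 - <<'E'
from h import *
p,R,s=pose();print(p,s['finger_gap'],s['finger_force'],s['wrist_force'],s['time'])
print("lift",goto([p[0],p[1],.25],rot(101.7)))
# bin
c=np.array([.5216,.3141]); bx=np.array([np.cos(np.radians(-13.6)),np.sin(np.radians(-13.6))])
R2=rot(166.4,45,"y"); print(R2.as_matrix().round(2))
E
```

```text
[ 0.50047383 -0.26919211  0.08979798] 0.01576819916492386 20.0006040930748 [-1.07988335 -0.25944833  3.18287619] 2.95
lift (array([-1.000e-04,  1.000e-04, -4.005e-01]), array([0.0002, 0.0002, 0.0031]))
[[-0.69  0.24 -0.69]
 [ 0.17  0.97  0.17]
 [ 0.71 -0.   -0.71]]
```

```bash
cat >> h.py <<'E'
def after(p,R,p0,R0): return np.round(R0.inv().apply(np.array(p)-p0)/.4,4),np.round((R0.inv()*R).as_rotvec()/(np.pi/2),4)
E
python3 - <<'E'
from h import *
p,R,s=pose()
c=np.array([.5216,.3141]); bx=np.array([np.cos(np.radians(-13.6)),np.sin(np.radians(-13.6)),0])
R2=rot(166.4,-45,"y"); print(R2.as_matrix().round(2))
foot=np.r_[c,.016]+.055*bx; t=foot-.08*R2.as_matrix()[:,2]; print(t)
print(goto([.5,-.269,.27],R), goto(t+[0,0,.13],R2), goto(t,R2))
print("down",after(t,R2,t+[0,0,.13],R2))
E
```

```text
[[-0.69  0.24  0.69]
 [ 0.17  0.97 -0.17]
 [-0.71  0.   -0.71]]
[0.52007544 0.31446883 0.07256854]
(array([ 0.0006, -0.0009, -0.4505]), array([0., 0., 0.])) (array([ 1.4171,  0.351 , -0.2823]), array([-0.2803, -0.4449, -0.677 ])) (array([1.4172, 0.3509, 0.0427]), array([-0.2803, -0.4449, -0.677 ]))
down (array([ 0.2298, -0.    ,  0.2298]), array([0., 0., 0.]))
```

send_rows([
  {"dx":0,"dy":0,"dz":-0.06,"ax":0,"ay":0,"az":0,"hand":-1},
  {"dx":0,"dy":0,"dz":-0.14,"ax":0,"ay":0,"az":0,"hand":-1},
  {"dx":0,"dy":0,"dz":-0.24,"ax":0,"ay":0,"az":0,"hand":-1},
  {"dx":0,"dy":0,"dz":-0.34,"ax":0,"ay":0,"az":0,"hand":-1},
  {"dx":0,"dy":0,"dz":-0.43,"ax":0,"ay":0,"az":0,"hand":-1},
  {"dx":0.05,"dy":0.02,"dz":-0.45,"ax":0,"ay":0,"az":0,"hand":-1},
  {"dx":0.12,"dy":0.04,"dz":-0.45,"ax":0,"ay":0,"az":0,"hand":-1},
  {"dx":0.2,"dy":0.06,"dz":-0.45,"ax":0,"ay":0,"az":0,"hand":-1},
  {"dx":0.28,"dy":0.08,"dz":-0.45,"ax":0,"ay":0,"az":-0.06,"hand":-1},
  {"dx":0.36,"dy":0.1,"dz":-0.45,"ax":0,"ay":0,"az":-0.12,"hand":-1},
  {"dx":0.45,"dy":0.12,"dz":-0.45,"ax":0,"ay":0,"az":-0.18,"hand":-1},
  {"dx":0.54,"dy":0.14,"dz":-0.45,"ax":0,"ay":0,"az":-0.24,"hand":-1},
  {"dx":0.63,"dy":0.16,"dz":-0.45,"ax":0,"ay":0,"az":-0.3,"hand":-1},
  {"dx":0.72,"dy":0.18,"dz":-0.45,"ax":0,"ay":0,"az":-0.36,"hand":-1},
  {"dx":0.8,"dy":0.2,"dz":-0.45,"ax":0,"ay":0,"az":-0.42,"hand":-1},
  {"dx":0.88,"dy":0.22,"dz":-0.45,"ax":0,"ay":0,"az":-0.48,"hand":-1},
  {"dx":0.96,"dy":0.24,"dz":-0.45,"ax":0,"ay":0,"az":-0.54,"hand":-1},
  {"dx":0.96,"dy":0.24,"dz":-0.45,"ax":0,"ay":0,"az":-0.54,"hand":-1},
])

```text
time: 4.45
ee_pos: [0.5127, 0.1352, 0.2698]
eef_rot: [-0.001, 0.247, 0.969, 0.003]
wrist_force: [0.2, 0.7, -0.0]
finger_gap: 0.0158
finger_force: 20.0
```

```bash
python3 - <<'E'
from h import *
p,R,s=pose(); print(p,s["q"].round(2),s["finger_gap"],s["time"],s["wrist_force"])
c=np.array([.5216,.3141]); bx=np.array([np.cos(np.radians(-13.6)),np.sin(np.radians(-13.6)),0])
R2=rot(166.4,-45,"y"); t=np.r_[c,.016]+.055*bx-.08*R2.as_matrix()[:,2]
print(goto(t+[0,0,.13],R2), goto(t,R2))
E
```

```text
[0.51274808 0.13519966 0.269762  ] [ 0.18  0.45 -0.71  1.68  0.32  1.12  0.45] 0.015805847486685592 4.45 [ 0.1696391   0.65862117 -0.03406655]
(array([0.1976, 0.4013, 0.1712]), array([-0.0614, -0.4989, -0.1594])) (array([0.1965, 0.3993, 0.4962]), array([-0.0614, -0.4989, -0.1594]))
```

send_rows([
  {"dx":0.05,"dy":0.1,"dz":0.04,"ax":-0.01,"ay":-0.07,"az":-0.02,"hand":-1},
  {"dx":0.1,"dy":0.2,"dz":0.08,"ax":-0.02,"ay":-0.14,"az":-0.05,"hand":-1},
  {"dx":0.15,"dy":0.3,"dz":0.12,"ax":-0.03,"ay":-0.21,"az":-0.07,"hand":-1},
  {"dx":0.198,"dy":0.4,"dz":0.171,"ax":-0.04,"ay":-0.28,"az":-0.09,"hand":-1},
  {"dx":0.198,"dy":0.4,"dz":0.171,"ax":-0.045,"ay":-0.35,"az":-0.11,"hand":-1},
  {"dx":0.198,"dy":0.4,"dz":0.171,"ax":-0.05,"ay":-0.42,"az":-0.13,"hand":-1},
  {"dx":0.198,"dy":0.4,"dz":0.171,"ax":-0.061,"ay":-0.499,"az":-0.159,"hand":-1},
  {"dx":0.198,"dy":0.4,"dz":0.171,"ax":-0.061,"ay":-0.499,"az":-0.159,"hand":-1},
  {"dx":0.198,"dy":0.4,"dz":0.171,"ax":-0.061,"ay":-0.499,"az":-0.159,"hand":-1},
  {"dx":0.198,"dy":0.4,"dz":0.171,"ax":-0.061,"ay":-0.499,"az":-0.159,"hand":-1},
])

```text
time: 5.28
ee_pos: [0.5252, 0.3036, 0.2015]
eef_rot: [0.38, 0.117, 0.916, -0.052]
wrist_force: [0.3, -0.7, 0.1]
finger_gap: 0.0158
finger_force: 20.0
```

```bash
python3 - <<'E'
from h import *
p,R,s=pose(); print(p,R.as_matrix().round(2),s["q"].round(2),s["finger_gap"],s["time"])
c=np.array([.5216,.3141]); bx=np.array([np.cos(np.radians(-13.6)),np.sin(np.radians(-13.6)),0])
R2=rot(166.4,-45,"y"); t=np.r_[c,.016]+.055*bx-.08*R2.as_matrix()[:,2]
print(goto(t,R2))
# bin check in side view
S=cal("side"); im=imaging.grab_frame("side"); cv2.imwrite("pics/s2.png",im)
print(proj(S,np.r_[c,.004]), proj(S,np.r_[c,.016]+.055*bx))
E
```

```text
[0.525173   0.3035753  0.20152933] [[-0.68  0.25  0.68]
 [ 0.17  0.97 -0.18]
 [-0.71 -0.01 -0.71]] [-0.7   0.53 -0.31  2.04  1.39  0.9  -0.74] 0.015793903295028333 5.2833
(array([0.2417, 0.0254, 0.214 ]), array([-0.0118,  0.0007, -0.0055]))
[219.52403733 164.84705526] [238.1783224  159.93911534]
```

View pics/s2.png

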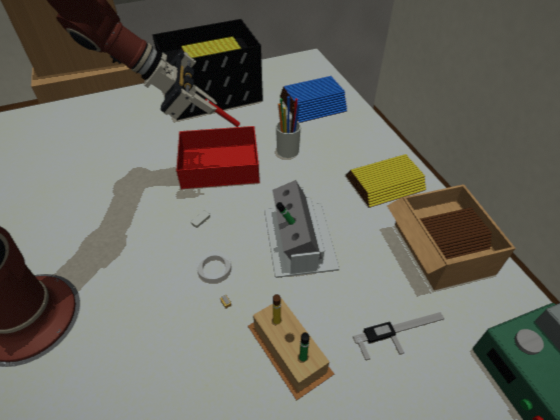

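The red tube is held leaning above the bin, its foot at (238,124). The bin floor centre projects to (219,165) as expected. I'll lower it and let go.

send_rows([
  {"dx":0.06,"dy":0.025,"dz":0.05,"ax":-0.012,"ay":0,"az":-0.005,"hand":-1},
  {"dx":0.11,"dy":0.025,"dz":0.1,"ax":-0.012,"ay":0,"az":-0.005,"hand":-1},
  {"dx":0.16,"dy":0.025,"dz":0.14,"ax":-0.012,"ay":0,"az":-0.005,"hand":-1},
  {"dx":0.2,"dy":0.025,"dz":0.175,"ax":-0.012,"ay":0,"az":-0.005,"hand":-1},
  {"dx":0.242,"dy":0.025,"dz":0.214,"ax":-0.012,"ay":0,"az":-0.005,"hand":-1},
  {"dx":0.242,"dy":0.025,"dz":0.214,"ax":-0.012,"ay":0,"az":-0.005,"hand":-1},
  {"dx":0.242,"dy":0.025,"dz":0.214,"ax":-0.012,"ay":0,"az":-0.005,"hand":-1},
  {"dx":0.242,"dy":0.025,"dz":0.214,"ax":-0.012,"ay":0,"az":-0.005,"hand":-1},
])

```text
time: 6.0
ee_pos: [0.5208, 0.3148, 0.0738]
eef_rot: [0.382, 0.11, 0.917, -0.044]
wrist_force: [0.1, -0.1, -1.5]
finger_gap: 0.0156
finger_force: 20.0
```

send_rows([
  {"dx":0,"dy":0,"dz":0,"ax":0,"ay":0,"az":0,"hand":-0.2},
  {"dx":0,"dy":0,"dz":0,"ax":0,"ay":0,"az":0,"hand":-0.2},
  {"dx":0,"dy":0,"dz":0,"ax":0,"ay":0,"az":0,"hand":-0.2},
  {"dx":0,"dy":0,"dz":0,"ax":0,"ay":0,"az":0,"hand":-0.2},
  {"dx":0,"dy":0,"dz":0,"ax":0,"ay":0,"az":0,"hand":-0.2},
  {"dx":0,"dy":0,"dz":0,"ax":0,"ay":0,"az":0,"hand":-0.2},
  {"dx":-0.1,"dy":0,"dz":-0.1,"ax":0,"ay":0,"az":0,"hand":-0.2},
  {"dx":-0.2,"dy":0,"dz":-0.2,"ax":0,"ay":0,"az":0,"hand":-0.2},
  {"dx":-0.3,"dy":0,"dz":-0.3,"ax":0,"ay":0,"az":0,"hand":-0.2},
  {"dx":-0.3,"dy":0,"dz":-0.3,"ax":0,"ay":0,"az":0,"hand":-0.2},
  {"dx":-0.3,"dy":0,"dz":-0.3,"ax":0,"ay":0,"az":0,"hand":-0.2},
])

```text
time: 6.92
ee_pos: [0.5205, 0.3181, 0.2503]
eef_rot: [0.385, 0.11, 0.915, -0.039]
wrist_force: [0.4, 0.8, 0.3]
finger_gap: 0.0368
finger_force: 0.0
```

```bash
python3 - <<'E'
from h import *
p,R,s=pose(); print(p,s["q"].round(2),s["finger_gap"],s["time"],s["wrist_force"])
im=imaging.grab_frame("side")[110:210,150:290]; t=imaging.grab_frame("top")[170:300,100:220]
a=cv2.resize(im,(560,400),interpolation=2);b=cv2.resize(t,(240,260),interpolation=2)
o=np.zeros((400,800,3),np.uint8);o[:,:560]=a;o[:260,560:]=b;cv2.imwrite("pics/b3.png",o)
# next: feeder view pose, tool down
F=np.array([.61,-.01]);R2=rot(78)
print(goto([.59,-.10,.30],R2))
E
```

```text
[0.52051862 0.3180898  0.25034499] [-0.71  0.45 -0.31  1.99  1.3   0.91 -0.61] 0.0367517567445337 6.9167 [0.37268885 0.82846956 0.29035863]
(array([-0.3943, -0.9697,  0.1926]), array([0.3892, 0.3941, 0.927 ]))
```

View pics/b3.png

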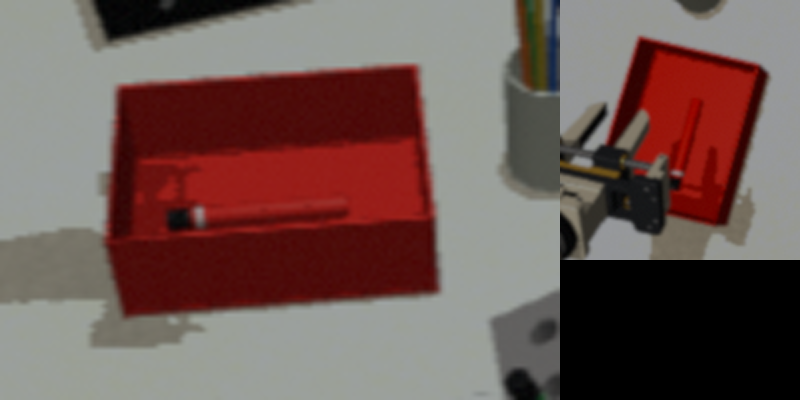

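The red tube lies flat on the bin floor (cap (180,217), foot (347,208) in the crop). Next, a wrist view of the feeder.

send_rows([
  {"dx":-0.1,"dy":-0.1,"dz":0,"ax":0,"ay":0,"az":0,"hand":0},
  {"dx":-0.13,"dy":-0.2,"dz":0.01,"ax":0.03,"ay":0.03,"az":0.07,"hand":1},
  {"dx":-0.16,"dy":-0.3,"dz":0.03,"ax":0.06,"ay":0.06,"az":0.14,"hand":1},
  {"dx":-0.2,"dy":-0.4,"dz":0.05,"ax":0.09,"ay":0.09,"az":0.21,"hand":1},
  {"dx":-0.24,"dy":-0.5,"dz":0.08,"ax":0.12,"ay":0.12,"az":0.28,"hand":1},
  {"dx":-0.28,"dy":-0.6,"dz":0.11,"ax":0.15,"ay":0.15,"az":0.35,"hand":1},
  {"dx":-0.32,"dy":-0.7,"dz":0.14,"ax":0.18,"ay":0.18,"az":0.42,"hand":1},
  {"dx":-0.36,"dy":-0.8,"dz":0.17,"ax":0.21,"ay":0.21,"az":0.49,"hand":1},
  {"dx":-0.38,"dy":-0.9,"dz":0.185,"ax":0.24,"ay":0.24,"az":0.57,"hand":1},
  {"dx":-0.394,"dy":-0.97,"dz":0.193,"ax":0.27,"ay":0.27,"az":0.64,"hand":1},
  {"dx":-0.394,"dy":-0.97,"dz":0.193,"ax":0.3,"ay":0.3,"az":0.71,"hand":1},
  {"dx":-0.394,"dy":-0.97,"dz":0.193,"ax":0.33,"ay":0.33,"az":0.78,"hand":1},
  {"dx":-0.394,"dy":-0.97,"dz":0.193,"ax":0.36,"ay":0.36,"az":0.85,"hand":1},
  {"dx":-0.394,"dy":-0.97,"dz":0.193,"ax":0.389,"ay":0.394,"az":0.927,"hand":1},
  {"dx":-0.394,"dy":-0.97,"dz":0.193,"ax":0.389,"ay":0.394,"az":0.927,"hand":1},
  {"dx":-0.394,"dy":-0.97,"dz":0.193,"ax":0.389,"ay":0.394,"az":0.927,"hand":1},
])

```text
time: 8.35
ee_pos: [0.5895, -0.1032, 0.2952]
eef_rot: [-0.001, 0.779, 0.627, -0.005]
wrist_force: [0.5, -0.2, 0.1]
finger_gap: 0.0929
finger_force: 0.0
```

```bash
python3 - <<'E'
from h import *
import pickle
p,R,s=pose(); print(p,R.as_matrix().round(3),s["q"].round(2),s["finger_gap"],s["time"])
W=cal("wrist"); im=imaging.grab_frame("wrist"); cv2.imwrite("pics/w4.png",im); pickle.dump(W[:5]+(0,),open("w4.pkl","wb"))
for q in((.597,-.076),(.601,-.037),(.616,.01),(.625,.055)): print(proj(W,[*q,.08]).round())
E
```

```text
[ 0.5894795  -0.10323245  0.29521849] [[ 0.213  0.977 -0.01 ]
 [ 0.977 -0.213 -0.004]
 [-0.006 -0.008 -1.   ]] [ 0.22  0.48 -0.15  1.45  0.08  1.23 -0.15] 0.09288542531279738 8.35
[283. 170.]
[280. 139.]
[283.  97.]
[283.  56.]
```

View pics/w4.png

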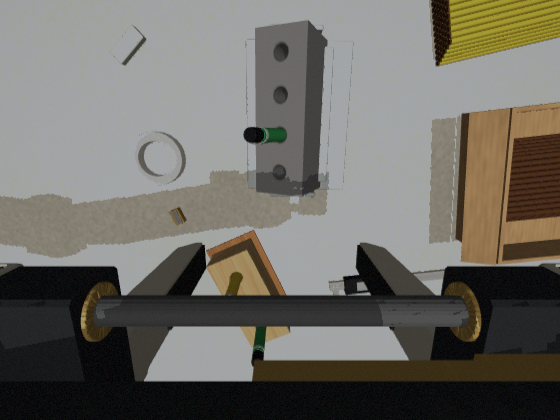

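The feeder row lies nearly along the image's vertical, with mouths at (280,172), (280,95) and (280,51), and the green cap at (254,135). A second view at the 24° lean will give the depth.

```bash
python3 - <<'E'
from h import *
R2=rot(77.7,-24,"x"); M=R2.as_matrix(); print(M.round(2))
p=np.array([.6,-.09,.08])-.2*M[:,2]; print(p,goto(p,R2))
E
```

```text
[[ 0.21  0.89  0.4 ]
 [ 0.98 -0.19 -0.09]
 [-0.    0.41 -0.91]]
[ 0.52051995 -0.07267055  0.26270909] (array([ 0.036 , -0.1826,  0.0835]), array([-0.2714,  0.0034,  0.0035]))
```

send_rows([
  {"dx":0.02,"dy":-0.06,"dz":0.02,"ax":-0.07,"ay":0,"az":0,"hand":1},
  {"dx":0.036,"dy":-0.12,"dz":0.04,"ax":-0.14,"ay":0,"az":0,"hand":1},
  {"dx":0.036,"dy":-0.183,"dz":0.06,"ax":-0.21,"ay":0,"az":0,"hand":1},
  {"dx":0.036,"dy":-0.183,"dz":0.083,"ax":-0.271,"ay":0.003,"az":0.003,"hand":1},
  {"dx":0.036,"dy":-0.183,"dz":0.083,"ax":-0.271,"ay":0.003,"az":0.003,"hand":1},
  {"dx":0.036,"dy":-0.183,"dz":0.083,"ax":-0.271,"ay":0.003,"az":0.003,"hand":1},
  {"dx":0.036,"dy":-0.183,"dz":0.083,"ax":-0.271,"ay":0.003,"az":0.003,"hand":1},
])

```text
time: 8.98
ee_pos: [0.5212, -0.0704, 0.2657]
eef_rot: [0.163, 0.76, 0.615, 0.133]
wrist_force: [0.2, 0.3, -0.0]
finger_gap: 0.0931
finger_force: 0.0
```

```bash
python3 - <<'E'
from h import *
import pickle
p,R,s=pose(); print(p,R.as_matrix().round(3),s["q"].round(2),s["time"])
W=cal("wrist"); im=imaging.grab_frame("wrist"); cv2.imwrite("pics/w5.png",im); W=W[:5]+(0,);pickle.dump(W,open("w5.pkl","wb"))
W4=pickle.load(open("w4.pkl","rb")); im4=cv2.imread("pics/w4.png")
def ell(im,u,v,w=13):
    u,v=int(round(u)),int(round(v)); g=cv2.cvtColor(im,cv2.COLOR_BGR2GRAY)[v-w:v+w+1,u-w:u+w+1]
    th=cv2.threshold(cv2.resize(g,None,fx=4,fy=4,interpolation=2),0,255,cv2.THRESH_BINARY_INV+cv2.THRESH_OTSU)[1]
    c=max(cv2.findContours(th,0,1)[0],key=cv2.contourArea); e=cv2.fitEllipse(c)
    return (np.array(e[0])+.5)/4-.5+[u-w,v-w],np.array(e[1])/4
for n,q,(u,v) in((0,(.597,-.076),(280,172)),(2,(.616,.01),(280,95)),(3,(.625,.055),(280,51))):
    a,ea=ell(im4,u,v); X=onz(W4,*a,.085); g=proj(W,X); 
    b,eb=ell(im,*g,w=16); print(n,a.round(1),ea.round(1),g.round(),b.round(1),eb.round(1),tri(W4,a,W,b))
E
```

```text
[ 0.52124117 -0.07039172  0.26567044] [[ 0.208  0.892  0.402]
 [ 0.978 -0.19  -0.085]
 [ 0.001  0.411 -0.912]] [ 0.15  0.2  -0.12  2.06  0.21  0.47 -0.33] 8.9833
0 [278.7 177.2] [22.6 26.6] [272. 194.] [276.2 189.5] [15.4 15.6] (array([ 0.5910269 , -0.07907656,  0.09755587]), np.float64(0.0062373952190337))
2 [280.1  94.4] [14.4 18. ] [273. 110.] [277.3 111. ] [16.4 17.6] (array([0.61246965, 0.01197495, 0.09753454]), np.float64(0.00027942428857677143))
3 [280.7  51.3] [14.7 19.3] [273.  67.] [278.   67.6] [17.3 19.2] (array([0.62282324, 0.05591675, 0.09772368]), np.float64(0.00029211151690392175))
```

View pics/w5.png

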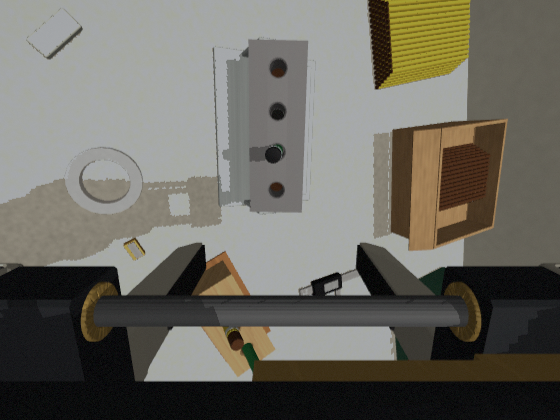

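In this head-on view hole 2 (277,111) is dark, while holes 0 (277,190) and 3 (278,68) show brown inside, so I'll try hole 2 first. The hole 2–3 spacing comes out at 45.1 mm. Now to fetch the yellow tube.

```bash
python3 - <<'E'
from h import *
import pickle
W=pickle.load(open("w5.pkl","rb"))
H=[onz(W,*u,.0976) for u in((276.2,189.5),(277.3,111.),(278.,67.6))]; print(np.round(H,4)); d=H[2]-H[0]; print(np.linalg.norm(d),np.degrees(np.arctan2(d[1],d[0])))
R2=rot(101.7); print(goto([.491,-.2258,.2],R2),goto([.491,-.2258,.089],R2)[0]*1)
E
```

```text
[[ 0.5918 -0.0761  0.0976]
 [ 0.6124  0.0119  0.0976]
 [ 0.6229  0.0558  0.0976]]
0.1354661353692474 76.73675210725263
(array([-0.3957, -0.0647,  0.1522]), array([ 0.2669,  0.0554, -0.2604])) [-0.396  -0.1792  0.405 ]
```

send_rows([
  {"dx":-0.08,"dy":-0.01,"dz":-0.02,"ax":0.05,"ay":0.01,"az":-0.05,"hand":0},
  {"dx":-0.16,"dy":-0.02,"dz":0.0,"ax":0.1,"ay":0.02,"az":-0.1,"hand":0},
  {"dx":-0.24,"dy":-0.03,"dz":0.03,"ax":0.15,"ay":0.03,"az":-0.15,"hand":0},
  {"dx":-0.32,"dy":-0.05,"dz":0.08,"ax":0.2,"ay":0.04,"az":-0.2,"hand":0},
  {"dx":-0.396,"dy":-0.065,"dz":0.152,"ax":0.25,"ay":0.05,"az":-0.24,"hand":0},
  {"dx":-0.396,"dy":-0.065,"dz":0.152,"ax":0.267,"ay":0.055,"az":-0.26,"hand":0},
  {"dx":-0.396,"dy":-0.065,"dz":0.152,"ax":0.267,"ay":0.055,"az":-0.26,"hand":0},
  {"dx":-0.396,"dy":-0.065,"dz":0.152,"ax":0.267,"ay":0.055,"az":-0.26,"hand":0},
  {"dx":-0.396,"dy":-0.065,"dz":0.152,"ax":0.267,"ay":0.055,"az":-0.26,"hand":0},
])

```text
time: 9.78
ee_pos: [0.4904, -0.2252, 0.2003]
eef_rot: [0.001, 0.632, 0.775, 0.0]
wrist_force: [-0.5, -0.2, 0.1]
finger_gap: 0.0468
finger_force: 0.0
```

```bash
python3 - <<'E'
from h import *
p,R,s=pose();print(p,s["finger_gap"],s["q"].round(2))
print(goto([.491,-.2258,.089],rot(101.7)))
E
```

```text
[ 0.49041315 -0.22519105  0.20033412] 0.04677613493833667 [ 0.54  0.47 -0.22  1.77  0.12  0.92  0.47]
(array([-0.0017,  0.0008,  0.2783]), array([ 0.0008,  0.0002, -0.0008]))
```

send_rows([
  {"dx":-0.001,"dy":0.001,"dz":0.06,"ax":0,"ay":0,"az":0,"hand":0},
  {"dx":-0.001,"dy":0.001,"dz":0.13,"ax":0,"ay":0,"az":0,"hand":0},
  {"dx":-0.001,"dy":0.001,"dz":0.2,"ax":0,"ay":0,"az":0,"hand":0},
  {"dx":-0.001,"dy":0.001,"dz":0.26,"ax":0,"ay":0,"az":0,"hand":0},
  {"dx":-0.001,"dy":0.001,"dz":0.278,"ax":0,"ay":0,"az":0,"hand":0},
  {"dx":-0.001,"dy":0.001,"dz":0.278,"ax":0,"ay":0,"az":0,"hand":0},
  {"dx":-0.001,"dy":0.001,"dz":0.278,"ax":0,"ay":0,"az":0,"hand":0},
  {"dx":-0.001,"dy":0.001,"dz":0.278,"ax":0,"ay":0,"az":0,"hand":-1},
  {"dx":-0.001,"dy":0.001,"dz":0.278,"ax":0,"ay":0,"az":0,"hand":-1},
  {"dx":-0.001,"dy":0.001,"dz":0.278,"ax":0,"ay":0,"az":0,"hand":-1},
  {"dx":-0.001,"dy":0.001,"dz":0.278,"ax":0,"ay":0,"az":0,"hand":-1},
  {"dx":-0.001,"dy":0.001,"dz":0.278,"ax":0,"ay":0,"az":0,"hand":-1},
  {"dx":-0.001,"dy":0.001,"dz":0.278,"ax":0,"ay":0,"az":0,"hand":-1},
  {"dx":-0.001,"dy":0.001,"dz":0.278,"ax":0,"ay":0,"az":0,"hand":-1},
  {"dx":-0.001,"dy":0.001,"dz":0.278,"ax":0,"ay":0,"az":0,"hand":-1},
  {"dx":-0.001,"dy":0.001,"dz":0.278,"ax":0,"ay":0,"az":0,"hand":-1},
], newtons=20)

```text
time: 11.12
ee_pos: [0.4896, -0.2268, 0.0885]
eef_rot: [-0.0, 0.632, 0.775, -0.001]
wrist_force: [-0.7, -0.5, 3.7]
finger_gap: 0.0157
finger_force: 20.0
```

```bash
cat >> h.py <<'E'
RF=rot(76.7,-24,"x"); N=-RF.as_matrix()[:,2]; H2=np.array([.6124,.0119,.0976]); DY=np.array([np.cos(np.radians(76.74)),np.sin(np.radians(76.74)),0])
E
python3 - <<'E'
from h import *
p,R,s=pose();print(p,s["finger_gap"],s["finger_force"],s["q"].round(2))
up=np.array([p[0],p[1],.26]); print("lift",goto(up,R)[0]) 
L=p[2]-.010; print("L foot-TCP",L)   # TCP above foot
a=H2+N*(L+.05); print(a,goto(a,RF))
E
```

```text
[ 0.4896404  -0.22684183  0.08845425] 0.015723309180239342 20.000470206141472 [ 0.51  0.62 -0.18  1.88  0.17  0.65  0.43]
lift [-1.000e-04 -6.000e-04 -4.289e-01]
L foot-TCP 0.0784542529575431
[0.56155427 0.02391942 0.2149488 ] (array([ 0.5781,  0.3013, -0.3168]), array([-0.2632, -0.0575,  0.2721]))
```

```bash
python3 - <<'E'
from h import *
p,R,s=pose(); L=.0785
print(goto(H2+N*(L+.10),RF))
E
```

```text
(array([ 0.5995,  0.2549, -0.431 ]), array([-0.2632, -0.0575,  0.2721]))
```

send_rows([
  {"dx":0,"dy":0,"dz":-0.06,"ax":0,"ay":0,"az":0,"hand":-1},
  {"dx":0,"dy":0,"dz":-0.14,"ax":0,"ay":0,"az":0,"hand":-1},
  {"dx":0,"dy":0,"dz":-0.24,"ax":0,"ay":0,"az":0,"hand":-1},
  {"dx":0,"dy":0,"dz":-0.34,"ax":0,"ay":0,"az":0,"hand":-1},
  {"dx":0,"dy":0,"dz":-0.43,"ax":0,"ay":0,"az":0,"hand":-1},
  {"dx":0.06,"dy":0.03,"dz":-0.45,"ax":0,"ay":0,"az":0.0,"hand":-1},
  {"dx":0.14,"dy":0.06,"dz":-0.45,"ax":-0.04,"ay":-0.01,"az":0.04,"hand":-1},
  {"dx":0.23,"dy":0.1,"dz":-0.45,"ax":-0.08,"ay":-0.02,"az":0.08,"hand":-1},
  {"dx":0.32,"dy":0.14,"dz":-0.45,"ax":-0.12,"ay":-0.03,"az":0.12,"hand":-1},
  {"dx":0.41,"dy":0.18,"dz":-0.45,"ax":-0.16,"ay":-0.035,"az":0.16,"hand":-1},
  {"dx":0.5,"dy":0.22,"dz":-0.44,"ax":-0.2,"ay":-0.04,"az":0.2,"hand":-1},
  {"dx":0.57,"dy":0.25,"dz":-0.431,"ax":-0.24,"ay":-0.05,"az":0.24,"hand":-1},
  {"dx":0.6,"dy":0.255,"dz":-0.431,"ax":-0.263,"ay":-0.057,"az":0.272,"hand":-1},
  {"dx":0.6,"dy":0.255,"dz":-0.431,"ax":-0.263,"ay":-0.057,"az":0.272,"hand":-1},
  {"dx":0.6,"dy":0.255,"dz":-0.431,"ax":-0.263,"ay":-0.057,"az":0.272,"hand":-1},
  {"dx":0.6,"dy":0.255,"dz":-0.431,"ax":-0.263,"ay":-0.057,"az":0.272,"hand":-1},
  {"dx":0.6,"dy":0.255,"dz":-0.431,"ax":-0.263,"ay":-0.057,"az":0.272,"hand":-1},
])

```text
time: 12.53
ee_pos: [0.5416, 0.0275, 0.2602]
eef_rot: [0.162, 0.768, 0.606, 0.128]
wrist_force: [0.3, 0.2, -0.1]
finger_gap: 0.0157
finger_force: 20.0
```

```bash
python3 - <<'E'
from h import *
p,R,s=pose(); L=.0785; print(p,s["finger_gap"],s["q"].round(2),s["time"],s["wrist_force"])
print(goto(H2+N*(L+.012),RF),goto(H2+N*L,RF)[0])
# where the yellow tube's foot is, by the side view: foot estimated and seen
S=cal("side"); im=imaging.grab_frame("side"); T=cal("top"); im2=imaging.grab_frame("top")
M=R.as_matrix(); f=p+M[:,2]*L
u=proj(S,f); v=proj(T,f); print(u,v,proj(S,H2),proj(T,H2))
def cr(im,u,w,h):
    u=u.astype(int); return im[u[1]-h:u[1]+h,u[0]-w:u[0]+w]
a=cv2.resize(cr(im,u,40,60),(400,600),interpolation=2);b=cv2.resize(cr(im2,v,40,60),(400,600),interpolation=2); cv2.imwrite("pics/y6.png",np.hstack([a,b]))
E
```

```text
[0.54164459 0.02753643 0.26020169] 0.015725934851331287 [-0.13  0.25 -0.07  2.02  0.38  0.53 -0.73] 12.5333 [ 0.30200921  0.2005596  -0.08015432]
(array([0.0028, 0.0005, 0.2188]), array([-0.0011,  0.0003, -0.0008])) [0.0028 0.0006 0.2488]
[270.50201052 179.6440884 ] [267.44222529 203.32964008] [288.44861706 205.92405065] [271.31934169 194.82004298]
```

View pics/y6.png

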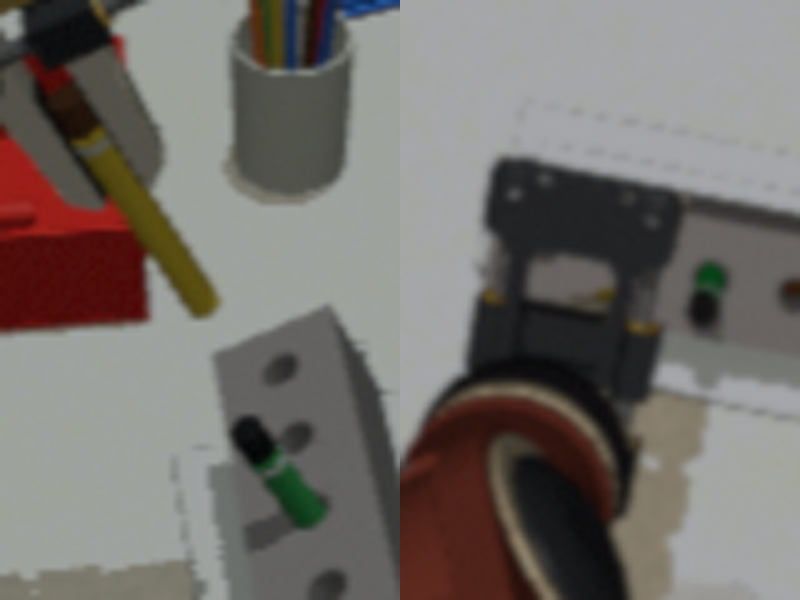

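The side crop shows the tube leaning parallel to the green one, its foot at (204,305) against an expected (202,300). Hole 2's mouth is at (297,437). I'll descend to the mouth carefully.

send_rows([
  {"dx":0.003,"dy":0.0005,"dz":0.06,"ax":-0.001,"ay":0,"az":0,"hand":-1},
  {"dx":0.003,"dy":0.0005,"dz":0.13,"ax":-0.001,"ay":0,"az":0,"hand":-1},
  {"dx":0.003,"dy":0.0005,"dz":0.19,"ax":-0.001,"ay":0,"az":0,"hand":-1},
  {"dx":0.003,"dy":0.0005,"dz":0.225,"ax":-0.001,"ay":0,"az":0,"hand":-1},
  {"dx":0.003,"dy":0.0005,"dz":0.235,"ax":-0.001,"ay":0,"az":0,"hand":-1},
  {"dx":0.003,"dy":0.0005,"dz":0.243,"ax":-0.001,"ay":0,"az":0,"hand":-1},
  {"dx":0.003,"dy":0.0005,"dz":0.249,"ax":-0.001,"ay":0,"az":0,"hand":-1},
  {"dx":0.003,"dy":0.0005,"dz":0.255,"ax":-0.001,"ay":0,"az":0,"hand":-1},
  {"dx":0.003,"dy":0.0005,"dz":0.261,"ax":-0.001,"ay":0,"az":0,"hand":-1},
  {"dx":0.003,"dy":0.0005,"dz":0.261,"ax":-0.001,"ay":0,"az":0,"hand":-1},
])

```text
time: 13.47
ee_pos: [0.5832, 0.0197, 0.1653]
eef_rot: [0.163, 0.767, 0.607, 0.129]
wrist_force: [-0.2, -1.7, 0.0]
finger_gap: 0.0158
finger_force: 20.0
```

```bash
cat >> h.py <<'E'
def rep(H=H2,L=.0785):
    p,R,s=pose(); M=RF.as_matrix(); e=(p+R.as_matrix()[:,2]*L-H)
    print("t",s["time"],"gap",round(s["finger_gap"],4),"foot rel hole in tool axes mm",(M.T@e*1e3).round(2),"F tool",(R.inv().apply(s["wrist_force"])).round(2),"T",(R.inv().apply(s["ft_torque"])).round(3),"rot err deg",np.degrees((R.inv()*RF).as_rotvec()).round(2),"q",s["q"].round(2))
E
python3 -c "
from h import *
rep()"
```

```text
t 13.4667 gap 0.0158 foot rel hole in tool axes mm [ 0.91 -0.07  4.37] F tool [-1.72  0.19  0.06] T [ 0.492 -0.359  0.044] rot err deg [ 0.04 -0.01 -0.03] q [-0.18  0.44  0.04  2.06  0.5   0.29 -0.84]
```

The foot is about 4 mm inside the mouth with only about 2 N sideways. I'll correct by -0.8 mm in x and go deeper slowly.

send_rows([
  {"dx":-0.002,"dy":0,"dz":0.004,"ax":0,"ay":0,"az":0,"hand":-1},
  {"dx":-0.002,"dy":0,"dz":0.012,"ax":0,"ay":0,"az":0,"hand":-1},
  {"dx":-0.002,"dy":0,"dz":0.02,"ax":0,"ay":0,"az":0,"hand":-1},
  {"dx":-0.002,"dy":0,"dz":0.028,"ax":0,"ay":0,"az":0,"hand":-1},
  {"dx":-0.002,"dy":0,"dz":0.036,"ax":0,"ay":0,"az":0,"hand":-1},
  {"dx":-0.002,"dy":0,"dz":0.044,"ax":0,"ay":0,"az":0,"hand":-1},
  {"dx":-0.002,"dy":0,"dz":0.05,"ax":0,"ay":0,"az":0,"hand":-1},
  {"dx":-0.002,"dy":0,"dz":0.05,"ax":0,"ay":0,"az":0,"hand":-1},
])

```text
time: 14.13
ee_pos: [0.5912, 0.0177, 0.1461]
eef_rot: [0.163, 0.767, 0.607, 0.129]
wrist_force: [-0.0, -0.6, -1.2]
finger_gap: 0.0158
finger_force: 20.0
```

```bash
python3 -c "
from h import *
rep()"
```

```text
t 14.1333 gap 0.0158 foot rel hole in tool axes mm [ 0.81 -0.35 25.21] F tool [-0.6  -0.38  1.17] T [ 0.421 -0.257 -0.025] rot err deg [ 0.   -0.04  0.01] q [-0.19  0.48  0.06  2.06  0.52  0.24 -0.86]
```

send_rows([
  {"dx":-0.001,"dy":0,"dz":0.008,"ax":0,"ay":0,"az":0,"hand":-1},
  {"dx":-0.001,"dy":0,"dz":0.016,"ax":0,"ay":0,"az":0,"hand":-1},
  {"dx":-0.001,"dy":0,"dz":0.024,"ax":0,"ay":0,"az":0,"hand":-1},
  {"dx":-0.001,"dy":0,"dz":0.03,"ax":0,"ay":0,"az":0,"hand":-1},
  {"dx":-0.001,"dy":0,"dz":0.036,"ax":0,"ay":0,"az":0,"hand":-1},
  {"dx":-0.001,"dy":0,"dz":0.042,"ax":0,"ay":0,"az":0,"hand":-1},
  {"dx":-0.001,"dy":0,"dz":0.048,"ax":0,"ay":0,"az":0,"hand":-1},
  {"dx":-0.001,"dy":0,"dz":0.048,"ax":0,"ay":0,"az":0,"hand":-1},
  {"dx":-0.001,"dy":0,"dz":0.048,"ax":0,"ay":0,"az":0,"hand":-1},
])

```text
time: 14.88
ee_pos: [0.5986, 0.0157, 0.1291]
eef_rot: [0.163, 0.767, 0.607, 0.129]
wrist_force: [1.0, -0.2, -0.8]
finger_gap: 0.0158
finger_force: 20.0
```

```bash
python3 -c "
from h import *
rep()"
```

```text
t 14.8833 gap 0.0158 foot rel hole in tool axes mm [ 0.58 -0.22 43.96] F tool [0.05 0.61 1.2 ] T [ 0.391 -0.083 -0.022] rot err deg [ 0.02 -0.06  0.01] q [-0.2   0.52  0.09  2.05  0.53  0.2  -0.87]
```

It's 44 mm deep with no axial load, past the 40 mm stub depth, so hole 2 is clear. I'll go on to the bottom.

send_rows([
  {"dx":0,"dy":0,"dz":0.008,"ax":0,"ay":0,"az":0,"hand":-1},
  {"dx":0,"dy":0,"dz":0.016,"ax":0,"ay":0,"az":0,"hand":-1},
  {"dx":0,"dy":0,"dz":0.024,"ax":0,"ay":0,"az":0,"hand":-1},
  {"dx":0,"dy":0,"dz":0.03,"ax":0,"ay":0,"az":0,"hand":-1},
  {"dx":0,"dy":0,"dz":0.034,"ax":0,"ay":0,"az":0,"hand":-1},
  {"dx":0,"dy":0,"dz":0.038,"ax":0,"ay":0,"az":0,"hand":-1},
  {"dx":0,"dy":0,"dz":0.041,"ax":0,"ay":0,"az":0,"hand":-1},
  {"dx":0,"dy":0,"dz":0.044,"ax":0,"ay":0,"az":0,"hand":-1},
  {"dx":0,"dy":0,"dz":0.044,"ax":0,"ay":0,"az":0,"hand":-1},
])

```text
time: 15.63
ee_pos: [0.6053, 0.014, 0.1138]
eef_rot: [0.163, 0.767, 0.607, 0.13]
wrist_force: [-2.7, 0.1, 5.4]
finger_gap: 0.0157
finger_force: 20.0
```

```bash
python3 -c "
from h import *
rep()"
```

```text
t 15.6333 gap 0.0157 foot rel hole in tool axes mm [ 0.48 -0.09 60.73] F tool [-0.52 -0.18 -6.01] T [ 0.634 -0.239  0.044] rot err deg [ 0.05 -0.05  0.  ] q [-0.21  0.56  0.11  2.05  0.54  0.17 -0.88]
```

Contact with the bottom (6 N at about 61 mm). A slight extra press, then release and back out along the axis.

send_rows([
  {"dx":0,"dy":0,"dz":0.003,"ax":0,"ay":0,"az":0,"hand":-1},
  {"dx":0,"dy":0,"dz":0.004,"ax":0,"ay":0,"az":0,"hand":-1},
  {"dx":0,"dy":0,"dz":0.004,"ax":0,"ay":0,"az":0,"hand":-1},
  {"dx":0,"dy":0,"dz":0,"ax":0,"ay":0,"az":0,"hand":0},
  {"dx":0,"dy":0,"dz":0,"ax":0,"ay":0,"az":0,"hand":0},
  {"dx":0,"dy":0,"dz":0,"ax":0,"ay":0,"az":0,"hand":0},
  {"dx":0,"dy":0,"dz":0,"ax":0,"ay":0,"az":0,"hand":0},
  {"dx":0,"dy":0,"dz":0,"ax":0,"ay":0,"az":0,"hand":0},
  {"dx":0,"dy":0,"dz":0,"ax":0,"ay":0,"az":0,"hand":0},
  {"dx":0,"dy":0,"dz":-0.05,"ax":0,"ay":0,"az":0,"hand":0},
  {"dx":0,"dy":0,"dz":-0.12,"ax":0,"ay":0,"az":0,"hand":0},
  {"dx":0,"dy":0,"dz":-0.2,"ax":0,"ay":0,"az":0,"hand":0},
  {"dx":0,"dy":0,"dz":-0.3,"ax":0,"ay":0,"az":0,"hand":0},
  {"dx":-0.1,"dy":-0.1,"dz":-0.4,"ax":0,"ay":0,"az":0,"hand":0},
  {"dx":-0.15,"dy":-0.2,"dz":-0.45,"ax":0,"ay":0,"az":0,"hand":0},
  {"dx":-0.15,"dy":-0.3,"dz":-0.5,"ax":0,"ay":0,"az":0,"hand":0},
  {"dx":-0.15,"dy":-0.3,"dz":-0.5,"ax":0,"ay":0,"az":0,"hand":0},
  {"dx":-0.15,"dy":-0.3,"dz":-0.5,"ax":0,"ay":0,"az":0,"hand":0},
])

```text
time: 17.13
ee_pos: [0.3985, -0.0021, 0.2456]
eef_rot: [0.162, 0.767, 0.607, 0.127]
wrist_force: [-0.5, 0.5, -0.2]
finger_gap: 0.0466
finger_force: 0.0
```

```bash
python3 - <<'E'
from h import *
rep()
S=cal("side"); im=imaging.grab_frame("side"); a=im[110:390,170:350]; cv2.imwrite("pics/end.png",cv2.resize(a,(386,600),interpolation=2))
top=H2+N*.068; print("expected cap",(proj(S,top)-[170,110])*2.143, "jam cap",(proj(S,H2+N*.09)-[170,110])*2.143,"green",(proj(S,top-.045*DY)-[170,110])*2.143)
E
```

```text
t 17.1333 gap 0.0466 foot rel hole in tool axes mm [ -62.98 -127.41 -140.11] F tool [ 0.36 -0.64 -0.07] T [0.342 0.004 0.04 ] rot err deg [-0.25  0.14  0.03] q [-0.1   0.03 -0.08  2.34  0.43  0.42 -0.78]
expected cap [228.22109831 167.47854641] jam cap [219.34379241 154.2785998 ] green [234.33642628 199.01770231]
```

View pics/end.png

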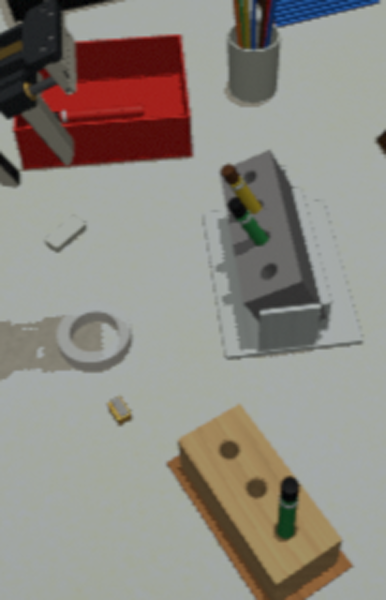

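The yellow cap is at (230,172), against about (228,167) expected when home and (219,154) if jammed, and it stands level with the green neighbour. The red tube lies in the bin, and the green tubes and other objects haven't moved. Handing in.

```bash
python3 -c "
from h import *
print(manip.sign_off())"
```

```text
the job is handed in; nothing more can be done
None
```

I handed the job in at about 17 s on the robot's clock: the red tube lies flat in the red bin, and the yellow tube is fully home, foot first, in feeder hole 2, the clear one.

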